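# Set the second mini loudspeaker on its stand, facing out

### The job

Pick up the loose mini loudspeaker (the one with two drivers in its front, standing on the table) and set it down upright in the middle of the empty isolation stand, its drivers facing out over the stand's front edge, the one with the round copper nose, just as its mate does on the other stand. Set it down, do not drop it, and leave the mate and the finned power supply where they are.

Things in the scene. Friction and masses are not known exactly. Their poses are not given: they have to be found in the camera images.
- speaker_center (a point): Centre of the loose mini loudspeaker, 55 mm above its underside; x points out of its front, z up. Upright aluminium box 86 mm deep (x) x 56 mm wide (y) x 110 mm tall, about 0.45 kg, on the table at first. Black front with a large round driver below a small one; two brass terminals stick out 16 mm low on the back, 25 mm below the centre. Flat plain sides: grip across the 56 mm width.
- speaker_front (a point): Middle of the same loudspeaker's front face, 43 mm along its x from its centre, at the same height; same axes.
- stand_top (a point): Middle of the empty isolation stand's top, 43 mm above the table; x points out over its copper front edge, z up. Fixed stand, left or right of the other one: two aluminium plates 130 mm (x) x 100 mm (y), one over the other on copper cones, black rubber sheet on top, a round copper bar 14 mm thick along the front edge (not above the rubber).
- mate_center (a point): The mate: an identical loudspeaker already standing on the second, identical stand, facing that stand's copper edge. This point is its centre, 55 mm above its underside (98 mm above the table); x points out of its front. Leave it alone.
- psu_center (a point): Power supply: an aluminium box 86 x 60 x 96 mm tall, of like size, but with finned sides, slots in its top and no drivers. This point is its centre, 48 mm above the table. Leave it alone.
Things that resemble listed ones, but are neither listed nor needed, are in the scene too. What is shaped like the part that bears stand_top but pink is not meant. What is shaped like the part that bears speaker_center but purple is not meant.

How it is judged (in metres and radians):
At the end, for the whole second after the job is handed in: The loose loudspeaker stands upright (within 6 degrees) and at rest on the empty stand's top, its centre within 18 mm of the middle, its front facing the copper front edge within 12.5 degrees (horizontal distance between speaker_center and stand_top below 0.018 m and z of speaker_center in the frame of stand_top between 0.05 and 0.06 m and angle between speaker_center's own z axis and vertical below 0.1 rad and angle between the x axis of speaker_center and the x axis of stand_top, either way round below 0.22 rad and x of speaker_front in the frame of stand_top above 0.015 m and linear speed of speaker below 0.02 m/s); the robot touches nothing.
It fails at once if the loudspeaker is dropped: let go with its underside more than 15 mm above the stand's top (z of speaker_center in the frame of stand_top above 0.07 m and contact force between speaker and anything else below 0.02 N).
It fails at once if the mate is moved by more than 20 mm (distance of mate_center from where it was at the start of the episode above 0.02 m).
It fails at once if the power supply is moved by more than 20 mm (distance of psu_center from where it was at the start of the episode above 0.02 m).
It also fails if it takes over 40 s, if anything falls off the work surface, if the arm or the gripper's body presses on something with over 40 N, if the wrist force passes 120 N, or if a joint passes its speed limit or range.

### The arm

A 6-joint arm with a two-finger parallel gripper is mounted at the origin on the work surface. World frame = base frame: x ahead of the robot, y to its left, z up, the work surface at z = 0. Lengths are in mm, angles in rad, forces in N, time in s.
With the tool pointing down it reaches from about 300 to 875 mm from the base axis. Payload 6.4 kg.
Tool frame: the origin (TCP) lies midway between the tips of the shut fingers; the grasp point (between the pads) lies 19 mm behind it; z points along the fingers, x is the direction in which the jaws open and shut, and the axes are right-handed (so a half turn about z gives the same grasp; the last joint's range is limited). The gripper opens to 85 mm and grips with 20 to 120 N. Pads are 22 mm wide; open, the fingers measure 114 mm over their backs; the gripper's body (76 mm by 85 mm) begins 54 mm behind the grasp point. The pads swing forward as they close: fully open they stand 13 mm farther back than shut.
Start: joints at [1.131, 0.181, 1.607, -0, 1.354, -0.206], TCP at [133.201, 559.373, 201.288] pointing down, gripper open.
Joint ranges: [-2.99, 2.99], [-0.89, 2.07], [0.3, 2.58], [-1.14, 4.28], [0, 2.63], [-3.12, 3.12]. Speed limits (rad/s): [2.57, 2.57, 3.01, 3.14, 3.14, 3.14].

### API

Orientations are given as a unit quaternion [x, y, z, w].
In Python, from rig import sense, capture, finish_job gives the robot as it stands.
- The arm moves only by the shell command python3 -m handwheel 'ROWS' [OPENING] [FORCE]. ROWS is JSON, a list of rows, each an object with "travel": the shift along the tool's x, y, z in cm, a list of three; "twist": the turn about the tool's z in rad. In form: [{"travel": [x, y, z], "twist": twist}, ...]. A call has 1 to 8 rows; each row shifts and turns the commanded pose from where the row before left it, along the tool's axes as they then stand; what a row does not reach is not made up. A row lasts 1/8 s, in which the tool goes at most 62.5 mm and 10.7 degrees, less where a joint would pass 70% of its speed; a pose out of reach is approached as far as the arm can. A call with a gripper value outside its range is refused whole. OPENING is the opening, from -1 (shut) to 1 (fully open), so that 0 is half open, set as the call begins (- or left out, the last holds). The fingers move at their own pace and stop on an object; FORCE is the grip in N (left out, the last holds). Time passes only in rows, so rows that do not move let the fingers close. It gives the time, the measured TCP pose, the force and the opening at its end, in the units of the state.
- sense(): the state, without advancing time (a new reading comes with each control period).
- capture(name): name is "scene" or "top" or "wrist"; returns a dict with "image" (480x640x3 uint8, red, green, blue), "z_map" (480x640 float32, mm along the optical axis (not along the pixel's ray), 0 where there is no reading), "fx", "fy", "cx", "cy" (pixels), "dist_coeffs" ([k1, k2, p1, p2, k3] as OpenCV has them; the pictures are not rectified), "pose" (4x4, takes a point from camera to world coordinates); the wrist camera has in their place "tool_from_camera" (4x4, takes a point from camera to tool coordinates, whose origin is the TCP and whose axes are the tool frame's). Camera axes: x right, y up, looking along -z (the intrinsics and any distortion apply to the point x, -y, -z); pixel columns grow to the right and rows downward; lengths in mm; the calibration is good to about 2 mm. A picture is of the moment at which its call begins: read the wrist's pose just before it.
- finish_job(): hands the job in, once; it reports no verdict.
The state is a dict: "clock": time; "joint_positions": joint angles; "joint_vel": joint speeds; "joint_efforts": joint torques, N m; "tcp_pos": TCP position; "tool_rot": TCP orientation; "force": force on the tool from outside, world axes, zero at the start; "moment": the same for the moment, N m; "gripper_width": opening from 0.0 (shut) to 1.0 (fully open).
Only numpy, scipy, OpenCV 4.12 (cv2) and the standard library are available. Lean on these libraries where they do the work, as an engineer would, in place of code of your own. Each camera call takes 0.05 s, during which the arm holds its last target. There are 200 camera calls.

## Working session

There is one attempt and no reset: what is moved stays moved. The work goes in short steps, Python scripts to look and compute and a shell command to move; the robot and the scene stay as the last step left them, time stands still between calls to the robot, and variables do not carry over. Pictures are saved under pics/ and viewed, about 8 in all and at most 12, crops included, and the job is handed in when it is done.

```bash
mkdir -p pics; cat > h.py <<'E'
import numpy as np, cv2, pickle
from rig import sense, capture
def grab(n):
    s=sense(); c=capture(n); c['s']=s; pickle.dump(c,open(f'{n}.pkl','wb')); return c
def load(n): return pickle.load(open(f'{n}.pkl','rb'))
def pose(c):
    if 'pose' in c: return np.array(c['pose'])
    from scipy.spatial.transform import Rotation as R
    T=np.eye(4); T[:3,:3]=R.from_quat(c['s']['tool_rot']).as_matrix(); T[:3,3]=c['s']['tcp_pos']
    return T@np.array(c['tool_from_camera'])
def pts(c,uv,z=None):
    uv=np.array(uv,float).reshape(-1,1,2)
    K=np.array([[c['fx'],0,c['cx']],[0,c['fy'],c['cy']],[0,0,1]])
    n=cv2.undistortPoints(uv,K,np.array(c['dist_coeffs'],float))[:,0]
    d=np.c_[n[:,0],-n[:,1],-np.ones(len(n))]; T=pose(c)
    if z is None:
        p=uv[:,0].round().astype(int); zz=c['z_map'][p[:,1],p[:,0]]
        return (d*zz[:,None])@T[:3,:3].T+T[:3,3]
    w=d@T[:3,:3].T; return T[:3,3]+w*((z-T[2,3])/w[:,2])[:,None]
def cloud(c):
    v,u=np.mgrid[0:480,0:640]; return pts(c,np.stack([u,v],-1)).reshape(480,640,3)
def save(n,im): cv2.imwrite('pics/'+n,im[...,::-1])
E
python3 - <<'E'
from h import *
for n in ['top','scene']:
    c=grab(n); save(n+'0.png',c['image']); print(n,pose(c).round(2).tolist(),c['fx'])
print(sense())
E
```

```text
top [[-0.01, 0.99, -0.12, 362.88], [-1.0, -0.01, 0.01, -49.57], [0.01, 0.12, 0.99, 1124.37], [0.0, 0.0, 0.0, 1.0]] 464.3487024784953
scene [[-0.31, -0.76, 0.57, 1110.22], [0.95, -0.25, 0.19, 160.1], [-0.01, 0.6, 0.8, 908.73], [0.0, 0.0, 0.0, 1.0]] 462.3939040063318
{'clock': 0.1, 'joint_positions': array([ 1.13071094e+00,  1.81497467e-01,  1.60788979e+00,  2.53528640e-06,
        1.35379815e+00, -2.06290204e-01]), 'joint_vel': array([ 2.15386226e-03, -2.33143764e-03, -2.98739923e-03, -5.37246496e-04,
        6.83030299e-05, -5.02520346e-05]), 'joint_efforts': array([ 2.92424356e-04, -4.45876050e+01, -3.52237022e+01, -2.44134280e-04,
        4.15769638e-03, -1.67372974e-05]), 'tcp_pos': array([132.95440427, 558.86714747, 200.4658107 ]), 'tool_rot': array([ 7.84751828e-01,  6.19809595e-01, -7.13364972e-04,  3.54019015e-04]), 'force': array([-0.46418307, -0.49993813, -0.09221681]), 'moment': array([ 0.00408742,  0.0090091 , -0.02876276]), 'gripper_width': 1.0015090479272513}
```

View pics/top0.png

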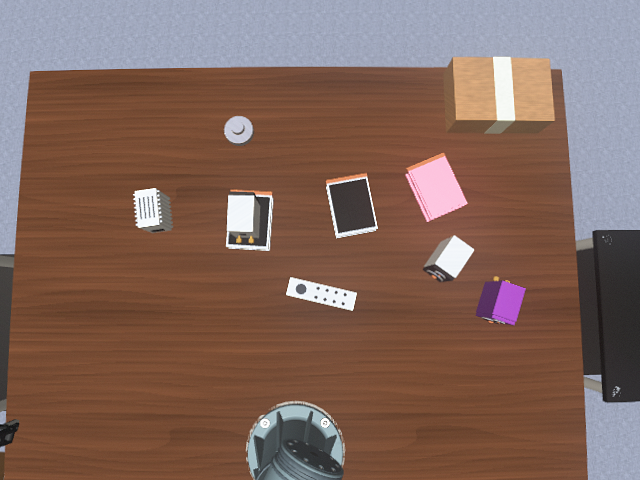

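View pics/scene0.png

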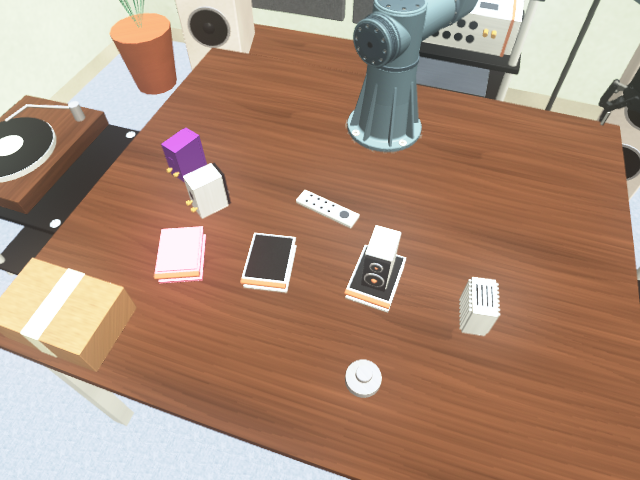

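The loose loudspeaker could be confused with:
- white box at top (449,258)
- purple box at (501,302), a decoy
- mate at (246,215), on its stand
- finned PSU at (150,208)

For the stand, the black-topped empty one is at (352,206) and the pink one at (437,187) is a decoy. I choose the white box at (449,258) and the stand at (352,206). Next I'll check that in close crops and measure.

```bash
python3 - <<'E'
from h import *
t=load('top');s=load('scene')
a=cv2.resize(t['image'][140:320,300:540],None,fx=3.2,fy=3.2,interpolation=cv2.INTER_CUBIC)[:, :]
a=cv2.resize(t['image'][220:300,400:480],(400,400),interpolation=cv2.INTER_CUBIC)
b=cv2.resize(s['image'][155:235,165:245],(400,400),interpolation=cv2.INTER_CUBIC)
save('crop0.png',np.hstack([a,b]))
def rect(P,m,name):
    q=P[m]; r=cv2.minAreaRect(q[:,:2].astype(np.float32)); print(name,m.sum(),np.round(r[0],1),np.round(r[1],1),round(r[2],1),'z',np.median(q[:,2]).round(1))
    print(cv2.boxPoints(r).round(1).tolist())
for n,c,bx in [('top',t,{'spk':(415,485,225,290),'stand':(315,390,165,245),'mate':(215,285,180,260),'psu':(125,180,180,240)}),
            ('scene',s,{'spk':(175,240,155,225),'stand':(235,305,225,300),'mate':(340,410,220,310),'psu':(450,505,270,340)})]:
    P=cloud(c)
    for k,(u0,u1,v0,v1) in bx.items():
        m=np.zeros((480,640),bool); m[v0:v1,u0:u1]=1; m&=c['z_map']>0
        z=P[...,2]; h={'spk':110,'stand':43,'mate':153,'psu':96}[k]
        rect(P,m&(abs(z-h)<7),n+' '+k)
E
```

```text
top spk 937 [ 444.  -353.3] [57.1 84.6] 52.3 z 109.5
[[393.1000061035156, -350.0], [459.8999938964844, -401.70001220703125], [494.8999938964844, -356.6000061035156], [428.0, -304.79998779296875]]
top stand 2373 [ 578.4 -135.2] [139.2 100.4] 10.3 z 42.1
[[501.0, -98.30000305175781], [518.9000244140625, -197.10000610351562], [655.7999877929688, -172.1999969482422], [637.9000244140625, -73.4000015258789]]
top mate 1056 [541.7 110.3] [56.6 86.4] 88.3 z 152.5
[[497.70001220703125, 83.30000305175781], [584.0, 80.69999694824219], [585.7000122070312, 137.3000030517578], [499.29998779296875, 139.89999389648438]]
top psu 895 [562.6 332.2] [87.8 59.7] 9.3 z 95.4
[[514.4000244140625, 354.6000061035156], [524.0999755859375, 295.70001220703125], [610.7000122070312, 309.8999938964844], [601.0999755859375, 368.79998779296875]]
scene spk 634 [ 445.9 -357.4] [62.7 87.1] 54.3 z 109.1
[[392.20001220703125, -357.5], [463.0, -408.29998779296875], [499.6000061035156, -357.3999938964844], [428.8999938964844, -306.5]]
scene stand 2246 [ 581.4 -138.8] [141.7 101.4] 10.2 z 42.8
[[502.70001220703125, -101.5], [520.5999755859375, -201.1999969482422], [660.0, -176.10000610351562], [642.0999755859375, -76.30000305175781]]
scene mate 992 [544.7 107. ] [56.2 88.3] 88.4 z 152.8
[[499.8999938964844, 80.19999694824219], [588.0999755859375, 77.69999694824219], [589.5999755859375, 133.89999389648438], [501.3999938964844, 136.39999389648438]]
scene psu 1030 [565.1 330.2] [88.9 60. ] 7.4 z 95.1
[[517.0999755859375, 354.29998779296875], [524.7999877929688, 294.70001220703125], [613.0, 306.1000061035156], [605.2999877929688, 365.70001220703125]]
```

View pics/crop0.png

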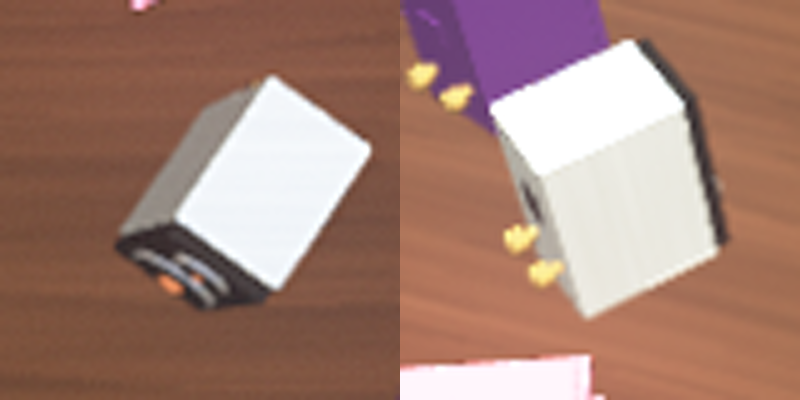

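The crops confirm the choice. The box is white aluminium, with a black driver face at (200,270) in the left crop pointing toward −x,+y. The brass terminals are at the back, at (530,255) in the right crop. The front's yaw is about 143°. Target yaw is about 10°, at (575,−138). Moving now.

```bash
cat >> h.py <<'E'
from scipy.spatial.transform import Rotation as R
def plan(xyz,psi):
    "tool-axis shift (cm) and twist (rad) to reach world xyz (mm), tool-x yaw psi (deg)"
    s=sense(); M=R.from_quat(s['tool_rot']).as_matrix()
    d=(M.T@(np.array(xyz)-s['tcp_pos']))/10
    cur=np.degrees(np.arctan2(M[1,0],M[0,0])); w=(psi-cur+180)%360-180
    print('shift cm',d.round(2),'|',np.linalg.norm(d).round(1),'twist',round(-np.radians(w),3),'tcp',s['tcp_pos'].round(1),'yaw',cur.round(1),'j',s['joint_positions'].round(2),'F',s['force'].round(1),'w',round(s['gripper_width'],3),'t',s['clock'])
E
python3 -m handwheel '[{"travel":[-3.5,4.2,-0.5],"twist":0},{"travel":[-3.5,4.2,-0.5],"twist":0},{"travel":[-3.5,4.2,-0.5],"twist":0},{"travel":[-3.5,4.2,-0.5],"twist":0},{"travel":[-3.5,4.2,0],"twist":0},{"travel":[-3.5,4.2,0],"twist":0},{"travel":[-3.5,4.2,0],"twist":0},{"travel":[-3.5,4.2,0],"twist":0}]' 1
python3 -m handwheel '[{"travel":[-5.3,1.7,0],"twist":0},{"travel":[-5.3,1.7,0],"twist":0},{"travel":[-5.3,1.7,0],"twist":0},{"travel":[-5.3,1.7,0],"twist":0},{"travel":[-5.3,1.7,0],"twist":0},{"travel":[-5.3,1.7,0],"twist":0},{"travel":[-5.3,1.7,0],"twist":0},{"travel":[-5.3,1.7,0],"twist":0}]'
python3 -c "
from h import *; plan([445,-355,215],53)"
```

```text
clock: 1.1
tcp_pos: [395.8, 207.6, 221.2]
tool_rot: [0.785, 0.62, 0.0, -0.0]
force: [0.2, 1.1, -0.1]
gripper_width: 1.003
clock: 2.1
tcp_pos: [428.9, -236.6, 221.0]
tool_rot: [0.785, 0.62, 0.0, -0.0]
force: [1.4, 1.2, -0.1]
gripper_width: 1.003
shift cm [-11.14   4.31   0.6 ] | 12.0 twist 0.412 tcp [ 428.9 -236.6  221. ] yaw 76.6 j [-0.75 -0.03  1.79  0.    1.38 -2.08] F [ 1.4  1.2 -0.1] w 1.003 t 2.1
```

```bash

python3 -m handwheel '[{"travel":[-3.7,1.4,0],"twist":0},{"travel":[-3.7,1.4,0],"twist":0},{"travel":[-3.7,1.5,0],"twist":0},{"travel":[0,0,0],"twist":0.14},{"travel":[0,0,0],"twist":0.14},{"travel":[0,0,0],"twist":0.13},{"travel":[0,0,0],"twist":0}]'
python3 - <<'E'
from h import *
plan([445,-355,215],53)
c=grab('wrist'); save('w1.png',c['image'])
P=cloud(c); m=(c['z_map']>0)&(abs(P[...,2]-110)<6)
n,l,st,ce=cv2.connectedComponentsWithStats(m.astype(np.uint8))
for i in range(1,n):
    if st[i,4]>300:
        q=P[l==i]; r=cv2.minAreaRect(q[:,:2].astype(np.float32)); print(st[i],np.round(r[0],1),np.round(r[1],1),round(r[2],1),np.median(q[:,2]))
E
```

```text
clock: 2.98
tcp_pos: [445.1, -352.5, 220.8]
tool_rot: [0.894, 0.448, -0.0, -0.0]
force: [-0.3, 0.5, 0.5]
gripper_width: 0.999
shift cm [-0.2   0.14  0.58] | 0.6 twist 0.003 tcp [ 445.1 -352.5  220.8] yaw 53.2 j [-0.88  0.15  1.6  -0.    1.39 -1.81] F [-0.3  0.5  0.5] w 0.999 t 2.975
[  87  163  101  112 6469] [ 345.1 -474.1] [56.5 86.8] 70.6 109.22670282849458
[ 282  181   65   97 6061] [ 444.2 -356.5] [55.9 86.4] 54.6 109.1770565117962
```

View pics/w1.png

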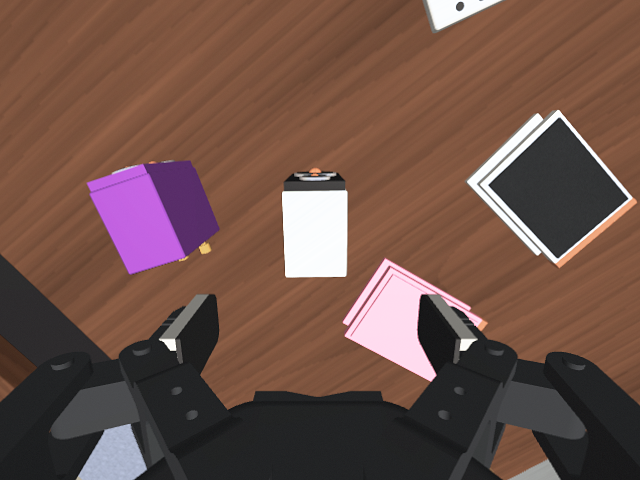

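The wrist view shows the speaker centred between the jaws at (315,235), with its driver face at the top (315,182). The purple decoy at (150,215) and the pink stand at (410,320) are both clear of the fingers. Centre is (444,−356) and jaw yaw 54.5°. Descending.

```bash

python3 -m handwheel '[{"travel":[-0.3,0.2,2],"twist":-0.023},{"travel":[0,0,3],"twist":0},{"travel":[0,0,3],"twist":0},{"travel":[0,0,3],"twist":0},{"travel":[0,0,3],"twist":0},{"travel":[0,0,2],"twist":0},{"travel":[0,0,0.8],"twist":0},{"travel":[0,0,0],"twist":0}]' 1
python3 -c "
from h import *; plan([444.2,-356,52],54.5)"
```

```text
clock: 4.03
tcp_pos: [445.1, -356.2, 53.1]
tool_rot: [0.889, 0.458, -0.0, -0.0]
force: [-0.2, -0.0, -0.4]
gripper_width: 1.0
shift cm [-0.04 -0.08  0.11] | 0.1 twist -0.0 tcp [ 445.1 -356.2   53.1] yaw 54.5 j [-0.88  0.35  1.73  0.    1.07 -1.83] F [-0.2 -0.  -0.4] w 1.0 t 4.025
```

```bash

python3 -m handwheel '[{"travel":[0,0,0],"twist":0},{"travel":[0,0,0],"twist":0},{"travel":[0,0,0],"twist":0},{"travel":[0,0,0],"twist":0},{"travel":[0,0,0],"twist":0},{"travel":[0,0,0],"twist":0},{"travel":[0,0,0],"twist":0},{"travel":[0,0,0],"twist":0}]' -1 70
python3 -m handwheel '[{"travel":[0,0,-0.5],"twist":0},{"travel":[0,0,-1],"twist":0},{"travel":[0,0,-1.5],"twist":0},{"travel":[0,0,-1.5],"twist":0},{"travel":[0,0,0],"twist":0},{"travel":[0,0,0],"twist":0}]'
python3 -c "
from h import *; plan([575,-138,170],-79.5)"
```

```text
clock: 5.03
tcp_pos: [446.3, -357.2, 54.8]
tool_rot: [0.889, 0.457, 0.001, 0.001]
force: [1.1, 1.0, 5.6]
gripper_width: 0.64
clock: 5.78
tcp_pos: [445.0, -356.2, 98.3]
tool_rot: [0.889, 0.457, -0.0, -0.0]
force: [-0.2, -0.0, -5.4]
gripper_width: 0.635
shift cm [25.31 -2.12 -7.17] | 26.4 twist 2.338 tcp [ 445.  -356.2   98.3] yaw 54.4 j [-0.88  0.28  1.71 -0.    1.15 -1.83] F [-0.2 -0.  -5.4] w 0.635 t 5.775
```

```bash

python3 -m handwheel '[{"travel":[0,0,-2],"twist":0},{"travel":[0,0,-3],"twist":0},{"travel":[2,-0.3,-2],"twist":0},{"travel":[4,-0.3,0],"twist":0},{"travel":[4,-0.3,0],"twist":0},{"travel":[4,-0.3,0],"twist":0},{"travel":[4,-0.3,0],"twist":0},{"travel":[4,-0.3,0],"twist":0}]'
python3 -m handwheel '[{"travel":[2.3,-0.3,0],"twist":0},{"travel":[1,0,0],"twist":0},{"travel":[0,0,0],"twist":0.1},{"travel":[0,0,0],"twist":0.16},{"travel":[0,0,0],"twist":0.16},{"travel":[0,0,0],"twist":0.16},{"travel":[0,0,0],"twist":0.16},{"travel":[0,0,0],"twist":0.16}]'
python3 -m handwheel '[{"travel":[0,0,0],"twist":0.16},{"travel":[0,0,0],"twist":0.16},{"travel":[0,0,0],"twist":0.16},{"travel":[0,0,0],"twist":0.16},{"travel":[0,0,0],"twist":0.16},{"travel":[0,0,0],"twist":0.16},{"travel":[0,0,0],"twist":0.16},{"travel":[0,0,0],"twist":0.16}]'
python3 -m handwheel '[{"travel":[0,0,0],"twist":0.1},{"travel":[0,0,0],"twist":0.06},{"travel":[0,0,0],"twist":0},{"travel":[0,0,0],"twist":0}]'
python3 - <<'E'
from h import *
plan([575,-138,160],-79.5)
w=grab('wrist');t=grab('top'); save('wt2.png',np.hstack([cv2.resize(w['image'],(400,300)),cv2.resize(t['image'][120:300,270:510],(400,300))]))
for c in (w,t):
    P=cloud(c); z=c['z_map']>0
    for h in (43,170):
        m=z&(abs(P[...,2]-h)<(6 if h<100 else 18))&(abs(P[...,0]-575)<90)&(abs(P[...,1]+138)<75)
        if h==170: m&=c['image'].min(2)>130
        n,l,st,ce=cv2.connectedComponentsWithStats(m.astype(np.uint8))
        if n<2: continue
        i=1+st[1:,4].argmax(); q=P[l==i]; r=cv2.minAreaRect(q[:,:2].astype(np.float32)); print(h,st[i],np.round(r[0],1),np.round(r[1],1),round(r[2],1),np.median(q[:,2]),cv2.boxPoints(r).round(0).tolist())
E
```

```text
clock: 6.78
tcp_pos: [558.7, -164.3, 167.7]
tool_rot: [0.889, 0.458, -0.0, -0.001]
force: [1.1, -0.6, -5.3]
gripper_width: 0.644
clock: 7.78
tcp_pos: [574.7, -138.6, 167.9]
tool_rot: [1.0, 0.022, -0.0, -0.0]
force: [0.4, 0.2, -4.9]
gripper_width: 0.638
clock: 8.78
tcp_pos: [574.7, -138.5, 167.9]
tool_rot: [0.815, -0.579, -0.0, 0.0]
force: [0.8, -0.2, -5.0]
gripper_width: 0.642
clock: 9.28
tcp_pos: [575.0, -138.5, 168.1]
tool_rot: [0.768, -0.64, -0.0, 0.0]
force: [-0.1, -0.3, -5.5]
gripper_width: 0.638
shift cm [-0.05 -0.01  0.81] | 0.8 twist -0.002 tcp [ 575.  -138.5  168.1] yaw -79.6 j [-0.44  0.25  1.6  -0.    1.3   0.95] F [-0.1 -0.3 -5.5] w 0.638 t 9.275
43 [ 258  142  116   59 4848] [ 622.4 -128.7] [ 50.1 100. ] 10.5 41.36433186063687 [[589.0, -84.0], [607.0, -182.0], [656.0, -173.0], [638.0, -75.0]]
170 [281 188  73   7 260] [ 620.7 -130.3] [ 2.5 38.3] 10.5 169.14760137452978 [[616.0, -112.0], [623.0, -149.0], [625.0, -149.0], [618.0, -111.0]]
43 [328 191  17  20 169] [587.2 -98.6] [52.2 31.6] 9.7 42.02001360363829 [[559.0, -87.0], [564.0, -119.0], [616.0, -110.0], [610.0, -79.0]]
170 [373 211   1   1   1] [ 538.9 -171. ] [0. 0.] 0.0 163.70218871073257 [[539.0, -171.0], [539.0, -171.0], [539.0, -171.0], [539.0, -171.0]]
```

View pics/wt2.png

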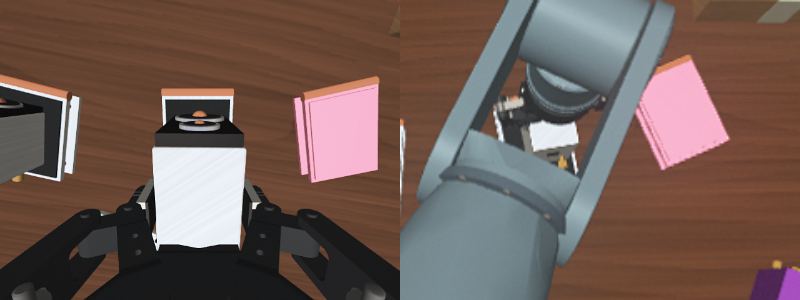

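The held speaker's drivers (200,120) point at the copper edge (200,92) of the black stand. The mate (left) and the pink stand (right) are clear. Next I'll measure where the speaker sits in the hand from the same frame.

```bash
python3 - <<'E'
from h import *
c=load('wrist'); P=cloud(c); v,u=np.mgrid[0:480,0:640]
m=(c['z_map']>0)&(abs(P[...,2]-223)<8)&(u>200)&(u<420)&(v>180)&(c['image'].min(2)>150)
n,l,st,ce=cv2.connectedComponentsWithStats(m.astype(np.uint8)); i=1+st[1:,4].argmax(); q=P[l==i]
r=cv2.minAreaRect(q[:,:2].astype(np.float32)); print(st[i],r,cv2.boxPoints(r).round(1).tolist(),np.percentile(q[:,2],[5,50,95]))
A=np.c_[q[:,:2]-q[:,:2].mean(0),np.ones(len(q))]; print('tilt slopes',np.linalg.lstsq(A,q[:,2],rcond=None)[0])
E
```

```text
[  243   236   151   165 22017] ((576.3104248046875, -139.0460662841797), (72.17236328125, 55.88620376586914), 9.75148868560791) [[536.0, -117.5999984741211], [545.5, -172.6999969482422], [616.5999755859375, -160.5], [607.0999755859375, -105.4000015258789]] [221.75200712 222.74230176 223.69386453]
tilt slopes [-1.05450164e-03 -5.53627386e-03  2.22734795e+02]
```

```bash

python3 -m handwheel '[{"travel":[-0.05,-0.2,1],"twist":0},{"travel":[0,0,1.5],"twist":0},{"travel":[0,0,1.5],"twist":0},{"travel":[0,0,1.2],"twist":0},{"travel":[0,0,0.8],"twist":0},{"travel":[0,0,0.4],"twist":0},{"travel":[0,0,0],"twist":0},{"travel":[0,0,0],"twist":0}]'
python3 -m handwheel '[{"travel":[0,0,0.2],"twist":0},{"travel":[0,0,0.2],"twist":0},{"travel":[0,0,0],"twist":0},{"travel":[0,0,0],"twist":0}]'
```

```text
clock: 10.38
tcp_pos: [577.5, -137.7, 104.9]
tool_rot: [0.768, -0.64, 0.001, -0.0]
force: [0.1, -0.5, -5.6]
gripper_width: 0.634
clock: 10.88
tcp_pos: [577.1, -137.5, 100.3]
tool_rot: [0.768, -0.64, -0.0, 0.0]
force: [-1.2, 0.7, -5.2]
gripper_width: 0.642
```

```bash

python3 -m handwheel '[{"travel":[0,0,0.15],"twist":0},{"travel":[0,0,0],"twist":0},{"travel":[0,0,0],"twist":0}]'
python3 -m handwheel '[{"travel":[0,0,0.1],"twist":0},{"travel":[0,0,0],"twist":0},{"travel":[0,0,0],"twist":0}]'
```

```text
clock: 11.25
tcp_pos: [577.1, -137.5, 98.8]
tool_rot: [0.768, -0.64, -0.0, 0.0]
force: [0.6, 0.1, -4.8]
gripper_width: 0.639
clock: 11.62
tcp_pos: [577.3, -137.6, 98.0]
tool_rot: [0.768, -0.64, 0.0, -0.0]
force: [0.1, 0.0, -3.7]
gripper_width: 0.642
```

```bash

python3 -m handwheel '[{"travel":[0,0,0.1],"twist":0},{"travel":[0,0,0],"twist":0},{"travel":[0,0,0],"twist":0}]'
```

```text
clock: 12.0
tcp_pos: [577.5, -137.6, 97.9]
tool_rot: [0.768, -0.64, 0.0, -0.0]
force: [-3.2, 1.4, 5.4]
gripper_width: 0.638
```

The speaker is resting on the stand: the force went from −5 N to +5 N. Releasing and rising.

```bash

python3 -m handwheel '[{"travel":[0,0,0],"twist":0},{"travel":[0,0,0],"twist":0},{"travel":[0,0,0],"twist":0},{"travel":[0,0,0],"twist":0},{"travel":[0,0,0],"twist":0},{"travel":[0,0,0],"twist":0}]' 1
python3 -m handwheel '[{"travel":[0,0,-1],"twist":0},{"travel":[0,0,-3],"twist":0},{"travel":[0,0,-4],"twist":0},{"travel":[0,0,-4],"twist":0},{"travel":[0,0,-4],"twist":0},{"travel":[0,4,0],"twist":0},{"travel":[0,4,0],"twist":0},{"travel":[0,0,0],"twist":0}]'
python3 - <<'E'
from h import *
plan([575,-138,260],-79.5)
w=grab('wrist');s=grab('scene'); save('w3.png',np.hstack([cv2.resize(w['image'],(400,300)),cv2.resize(s['image'][180:330,220:420],(400,300))]))
for nm,c in (('w',w),('s',s)):
    P=cloud(c); z=c['z_map']>0
    for h in (43,153):
        m=z&(abs(P[...,2]-h)<6)&(abs(P[...,0]-575)<100)&(abs(P[...,1]+138)<75)
        n,l,st,ce=cv2.connectedComponentsWithStats(m.astype(np.uint8))
        if n<2: continue
        i=1+st[1:,4].argmax(); q=P[l==i]; r=cv2.minAreaRect(q[:,:2].astype(np.float32)); print(nm,h,st[i],np.round(r[0],1),np.round(r[1],1),round(r[2],1),np.percentile(q[:,2],[5,50,95]).round(1),cv2.boxPoints(r).round(0).tolist())
    m=z&(abs(P[...,2]-152)<7)&(abs(P[...,1]-108)<50)&(abs(P[...,0]-542)<80)
    if m.sum()>200: print('mate',cv2.minAreaRect(P[m][:,:2].astype(np.float32)))
E
```

```text
clock: 12.75
tcp_pos: [577.1, -137.5, 96.8]
tool_rot: [0.768, -0.64, 0.0, 0.0]
force: [0.1, -0.5, -0.1]
gripper_width: 0.996
clock: 13.75
tcp_pos: [496.9, -152.1, 257.8]
tool_rot: [0.768, -0.641, 0.0, 0.0]
force: [0.7, -1.4, 0.0]
gripper_width: 0.999
shift cm [ 0.   -7.94 -0.22] | 7.9 twist -0.004 tcp [ 496.9 -152.1  257.8] yaw -79.7 j [-0.53  0.01  1.68 -0.    1.45  0.87] F [ 0.7 -1.4  0. ] w 0.999 t 13.75
w 43 [ 269   66   95  131 3374] [ 579.1 -136.6] [137.9 100.1] 10.4 [38.2 40.8 43.4] [[502.0, -100.0], [520.0, -198.0], [656.0, -173.0], [638.0, -75.0]]
w 153 [ 283   67   73  116 8096] [ 580.5 -138.4] [86.7 56. ] 9.9 [150.1 152.2 153.4] [[533.0, -118.0], [543.0, -173.0], [628.0, -159.0], [618.0, -103.0]]
mate ((542.0333251953125, 93.80136108398438), (29.928489685058594, 85.75564575195312), 88.44664764404297)
s 43 [ 240  236   55   52 1085] [ 581.5 -138.1] [142.2 101. ] 9.8 [38.3 42.2 45.8] [[503.0, -100.0], [520.0, -200.0], [660.0, -176.0], [643.0, -76.0]]
s 153 [246 211  34  37 906] [ 582.3 -140.1] [88.7 57.1] 10.7 [150.  153.  155.4] [[533.0, -120.0], [544.0, -176.0], [631.0, -160.0], [621.0, -104.0]]
mate ((544.6443481445312, 107.21705627441406), (56.35824203491211, 88.16419982910156), 88.89099884033203)
```

View pics/w3.png

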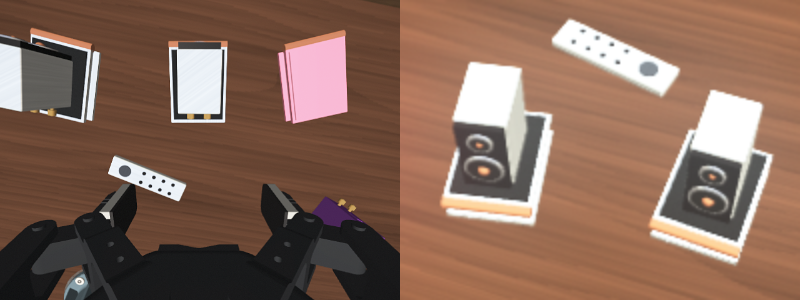

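The speaker stands on the stand with its drivers over the copper edge (right panel, 480,155). It is about 5 mm forward of the middle and within 1° in yaw. The mate has not moved and the arm is clear. Handing in.

```bash
python3 -c "
from rig import finish_job; print(finish_job())"
```

```text
the job is handed in; nothing more can be done
None
```

I set the loose loudspeaker down upright in the middle of the empty stand, its drivers facing out over the copper front edge, and handed the job in. No verdict is reported at hand-in. The arm was clear of everything by 13.8 s.

**Setting down:** I lowered it the last few millimetres until the stand took its weight (vertical force went from −5 N to +5 N), then opened the gripper. It was not dropped.

**Last checks before hand-in:**

| Check | Result | Limit |
|---|---|---|
| Offset from the stand's middle | about 5–6 mm, mostly forward | 18 mm |
| Yaw error | under 1° | 12.5° |
| Height of its top | 152–153 mm, where 153 mm means fully seated | – |
| Mate | unchanged in the scene camera, to within 1 mm | 20 mm |

- **Disagreements:** the scene and wrist cameras differed by about 2 mm, which matches their calibration. From above, the wrist camera saw only part of the mate, so I relied on the scene camera for that one.
- **Not checked:** I did not re-measure the power supply at the end; the arm's path stayed well away from it after the start. I judged uprightness from the level top and the picture.

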